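# Free the mended mini pump from the ratchet clamp

## Robot

A 7-joint arm with a two-finger parallel gripper is mounted at the origin on the work surface. World frame = base frame: x ahead of the robot, y to its left, z up, the work surface at z = 0. Lengths are in m, angles in rad, forces in N, time in s.
With the tool pointing down it reaches from about 0.4 to 0.9 m from the base axis. Payload 5.5 kg.
Tool frame: the origin (TCP) lies on the mounting face of the last link; the fingertips stand 173 mm ahead of it and the grasp point (between the pads) lies 155 mm ahead of it; z points along the fingers, y is the line along which they close (so a half turn about z gives the same grasp; the last joint's range is limited). The gripper opens to 85 mm and grips with 20 to 120 N. Pads are 22 mm wide; open, the fingers measure 114 mm over their backs; the gripper's body (76 mm by 85 mm) begins 54 mm behind the grasp point. The pads swing forward as they close: fully open they stand 13 mm farther back than shut.
Start: joints at [1.429, 0.501, -0.427, 1.55, 0.221, 1.138, -0.21], TCP at [0.256, -0.597, 0.405] pointing down, gripper open.
Joint ranges: [-2.88, 2.88], [-0.31, 2.03], [-1.54, 1.56], [0.2, 2.42], [-1.41, 4.55], [0.19, 2.02], [-2.57, 2.57]. Speed limits (rad/s): [2.57, 2.57, 3.14, 3.14, 3.14, 3.14, 3.14].

## Interface

Orientations are given as a rotation vector (axis times angle).
In Python, from rig import env, eyes, ticket gives the robot as it stands.
- The arm moves only by the tool carry_out, never from a script. Its argument "commands" is a list of rows, each an object with "grip": the closure in counts, from 0 (fully open) to 255 (shut); "slide": the shift along the tool's x, y, z in units of 40 mm (1.0 is 40 mm), a list of three; "spin": the turn about the tool's z in units of 6 degrees (1.0 is 6 degrees). A call has exactly 5 rows; each row shifts and turns the commanded pose from where the row before left it, along the tool's axes as they then stand; what a row does not reach is not made up. A row lasts 1/12 s, in which the tool goes at most 41.7 mm and 7.16 degrees, less where a joint would pass 70% of its speed; a pose out of reach is approached as far as the arm can. A call is refused whole if a number of a shift passes 1 or a number of a turn 1, either way. A call with a gripper value outside its range is refused whole. The fingers move at their own pace and stop on an object; the grip force is fixed at half the most. Time passes only in rows, so rows that do not move let the fingers close, or fill a call up. It gives the time, the measured TCP pose, the force, the opening and the grip force at its end, in the units of the state.
- env.get_state(): the state, without advancing time (a new reading comes with each control period).
- eyes.camera(name): name is "side" or "top" or "wrist"; returns (picture, depth): 420x560x3 uint8, red, green, blue; 420x560 float32, m along the optical axis (not along the pixel's ray), 0 where there is no reading.
- eyes.camera_info(name): a dict with "fx", "fy", "cx", "cy" (pixels), "dist_coeffs" ([k1, k2, p1, p2, k3] as OpenCV has them; the pictures are not rectified), "cam_to_world" (4x4, takes a point from camera to world coordinates); the wrist camera has in their place "tool_from_camera" (4x4, takes a point from camera to tool coordinates, whose origin is the TCP and whose axes are the flange's). Camera axes: x right, y down, z forward; pixel columns grow to the right and rows downward; lengths in m; the calibration is good to about 2 mm. A picture is of the moment at which its call begins: read the wrist's pose just before it. camera_info takes no time and is no camera call.
- ticket.finish_job(): hands the job in; it is judged then, once.
The state is a dict: "time_s": time; "joint_positions": joint angles; "joint_velocities": joint speeds; "joint_torque": joint torques, N m; "tool_pos": TCP position; "tool_rot": TCP orientation; "contact_force": force on the tool from outside, world axes, zero at the start; "ft_torque": the same for the moment, N m; "opening": finger opening in m; "finger_force": force on a finger pad.
Only numpy, scipy, OpenCV 4.12 (cv2) and the standard library are available. Lean on these libraries where they do the work, as an engineer would, in place of code of your own. Each camera call takes 0.05 s, during which the arm holds its last target. There are 200 camera calls.

## Task

One of the three round containers (tin, jar or tub) stands where the bench clamp's lever has to come down: move only that one aside and leave it standing upright on the shelf, without the lever ever pressing on a container. Then squeeze in the red release button in the lever's grip and, holding it in, swing the lever all the way down to its stop so that the spring-loaded jaws are drawn open with the pump still lying in the clamp; let the lever go so the button springs out again. Last, lift the mini pump out and lay it lengthwise on the bottom of the wooden tray next to the orange tyre levers without dropping it, and leave everything else as it is.

Things in the scene. Friction and masses are not known exactly. Their poses are not given: they have to be found in the camera images.
- clamp: Blue bench clamp, fixed (place and turn vary). Origin on the shelf right below the lever's pivot; x points from pivot to jaws, the lever reaches out over the -x side, y = lever's hinge axis, z up. Base plate x -75 to 130, y -55 to 55, 12 thick (mm). Steel ratchet sector, radius 69 round the pivot, x<0, beside the lever at y 16 to 22. Two vee rests (x 57-83, y 20-30 and -30 to -20) carry the pump.
- clamp_seat (a point): Point between the shut jaws on the pump's axis: clamp x 70, y 0, 70 mm above the shelf. The pump lies along clamp y. Jaws: y -22 to 22, tops 90 high; the fixed jaw fills x 84 to 130, the moving jaw's face is at x 56 when shut and draws back 22 mm towards -x as the lever goes fully down (rest of it 16 mm thick).
- lever_pivot (a point): Lever pivot, 62 above the clamp's origin; the lever turns about the clamp's y axis.
- lever (a joint): Lever angle (rad), growing as it swings down: 0 = 74 degrees above level, 0 to 0.25 at the start (jaws shut), 1.152 = stop, 8 degrees above level, jaws open. The lever points to clamp -x, raised by 1.292 - value. Ratchet locks it both ways (notch every 8 degrees, up to 7 of play at first) unless the button is in; then about 0.3 N m of friction, and from 0.3 rad on the jaw's spring, up to 0.6 N m back up. Let go at the stop it settles at 1.11 to 1.15.
- lever_grip (a point): Middle of the lever's black grip, on the lever's centre line, 132 mm from the pivot, level with the middle of the button. Grip 65 long (97 to 162 mm from the pivot), 26 wide along clamp y, 30 deep. Site x runs along the lever to the pivot, y = clamp y.
- button (a joint): Red release button (36 x 18 mm) in the +y face of the grip, 6 mm proud, centred on lever_grip. Value = how far it is in (towards -y), 0 to 0.005 m; spring 2 to 6 N. Frees the ratchet when in by over 0.004; springs out when let go. Pinching the grip across clamp y (32 mm over button and grip, 27 pressed) pushes it in; the lever can turn between upright finger pads.
- pump_mid (a point): Centre of the grey aluminium mini pump, on its axis. 200 long (its x), barrel 28 diameter, black pull handle at +x, black valve head 50 long, 26 x 28, at -x; about 0.16 kg. Starts clamped along clamp y, its middle 10 to 22 mm to +y of clamp_seat. Clear barrel to pinch from above: 35 to 65 mm to +y of clamp_seat.
- pump: The mini pump as a body; origin and axes as pump_mid.
- tray: Low wooden tray, fixed (place and turn vary), 270 long (x), 150 wide (y), walls 26 high, 6 thick, floor 6 thick (mm). Origin under its middle, at shelf level. The tyre levers lie along its +y side; the free lane for the pump is y -69 to 34: best laid along y = -20.
- tin_mid (a point): Centre of the stainless steel tin with screw lid: round, 62 diameter, 80 high, about 0.28 kg.
- tin: The tin; origin under its centre.
- jar_mid (a point): Centre of the glass jar of bolts with red lid: round, 60 diameter, 78 high, about 0.32 kg.
- jar: The jar; origin under its centre.
- tub_mid (a point): Centre of the white grease tub with green lid: round, 62 diameter, 74 high, about 0.22 kg.
- tub: The tub; origin under its centre. Of tin, jar and tub, the one in the way stands 160 to 175 mm from the pivot to clamp -x, within 10 mm of the lever's plane; of the others one stands beside the clamp at +y, one beside the tray at +y.
- tyre_lever_a: Orange plastic tyre lever, 115 x 24 x 8, lying in the tray (leave).
- tyre_lever_b: Second orange tyre lever, the same (leave).
- lockring_tool: Black cassette lockring tool lying at the back, 172 long (its x), 38 wide, 25 high (leave).
- patch_box: Green puncture kit box 105 x 66 x 28 lying beside the tray at its -y side (leave).
Mind the look-alikes: they are no part of the job. What is shaped like the pump but green or pink is not meant.

How it is judged:
On the way, in this order (a step that is already met when the one before it is completed fails the run):
1. the button is held in while the lever swings down past half-way, the pump still lying in the clamp (value of joint button above 0.003 m and value of joint lever between 0.5 and 1.05 rad and distance between pump_mid and clamp_seat below 0.035 m), for 0.05 s.
2. the lever is down at its stop and let go (button out), the pump still lying in the clamp (value of joint lever above 1.09 rad and value of joint button below 0.0015 m and distance between pump_mid and clamp_seat below 0.035 m), for 0.1 s.
At the end, for the whole second after the job is handed in: Lever within 0.06 rad of its down stop, button out; pump at rest flat on the tray floor, centre 15-24.5 mm above the shelf, within 45 mm of the tray's middle lengthwise and 20 degrees of its length, beside the tyre levers (tray y -65 to 30 mm); tin, jar and tub upright on the shelf (value of joint lever above 1.09 rad and value of joint button below 0.0015 m and z of pump_mid in the frame of tray between 0.015 and 0.0245 m and x of pump_mid in the frame of tray between -0.045 and 0.045 m and y of pump_mid in the frame of tray between -0.065 and 0.03 m and angle between the x axis of pump_mid and the x axis of tray, either way round below 0.35 rad and linear speed of pump below 0.02 m/s and angle between each of tin, jar, tub's own z axis and vertical below 0.1 rad and height (world z) of each of tin, jar, tub below 0.005 m); the robot touches nothing.
It fails at once if more than one of tin, jar and tub is shifted by over 30 mm (distance of each of tin, jar from where it was at the start of the episode above 0.03 m or distance of each of tin, tub from where it was at the start of the episode above 0.03 m or distance of each of jar, tub from where it was at the start of the episode above 0.03 m).
It fails at once if the tin, jar or tub is tipped over (angle between any of tin, jar, tub's own z axis and vertical above 0.8 rad).
It fails at once if the clamp's lever presses on the tin, jar or tub (contact force between clamp and tin above 3 N or contact force between clamp and jar above 3 N or contact force between clamp and tub above 3 N).
It fails at once if the pump is dropped (falls free of the fingers) (linear speed of pump above 0.7 m/s and contact force between the fingers and pump below 0.1 N).
It fails at once if a tyre lever, the lockring tool or the puncture kit is shifted by over 30 mm (distance of any of tyre_lever_a, tyre_lever_b, lockring_tool, patch_box from where it was at the start of the episode above 0.03 m).
It also fails if it takes over 72 s, if anything falls off the work surface, if the arm or the gripper's body presses on something with over 40 N, if the wrist force passes 120 N, or if a joint passes its speed limit or range.

## Working session

There is one attempt and no reset: what is moved stays moved. The work goes in short steps, Python scripts to look and compute and a tool call to move; the robot and the scene stay as the last step left them, time stands still between calls to the robot, and variables do not carry over. Pictures are saved under pics/ and viewed, at most 10 in all, crops included, and the job is handed in when it is done.

Besides the shell and the picture viewer there is one more tool, called after ">>>" as name(argument=value, ...), one argument or row to a line, values as JSON. carry_out: Moves the arm, as the interface text tells. Its arguments: {"type":"object","properties":{"commands":{"type":"array","items":{"type":"object","properties":{"grip":{"type":"number"},"slide":{"type":"array","items":{"type":"number"}},"spin":{"type":"number"}}}}},"required":["commands"]}

```bash
mkdir -p pics; ls
cat > h.py <<'E'
import numpy as np, cv2
from rig import env, eyes, ticket
from scipy.spatial.transform import Rotation as R
def grab(n):
    s=env.get_state(); p,d=eyes.camera(n); i=eyes.camera_info(n)
    if n=="wrist":
        T=np.eye(4);T[:3,:3]=R.from_rotvec(s["tool_rot"]).as_matrix();T[:3,3]=s["tool_pos"]
        M=T@np.array(i["tool_from_camera"])
    else: M=np.array(i["cam_to_world"])
    return p,d,i,M
def rays(i,M,uv):
    K=np.array([[i["fx"],0,i["cx"]],[0,i["fy"],i["cy"]],[0,0,1]])
    q=cv2.undistortPoints(np.array(uv,float).reshape(-1,1,2),K,np.array(i["dist_coeffs"]))[:,0]
    return np.c_[q,np.ones(len(q))]@M[:3,:3].T, M[:3,3]
def onplane(i,M,uv,z):
    r,o=rays(i,M,uv); return o+r*((z-o[2])/r[:,2])[:,None]
def dpt(i,M,uv,d):
    r,o=rays(i,M,uv); return o+r*np.array([d[int(v),int(u)] for u,v in uv])[:,None]
def cloud(d,i,M):
    v,u=np.mgrid[0:420,0:560]; uv=np.c_[u.ravel(),v.ravel()]
    r,o=rays(i,M,uv); return (o+r*d.reshape(-1,1)).reshape(420,560,3)
def save(n,p): cv2.imwrite("pics/"+n,cv2.cvtColor(p,cv2.COLOR_RGB2BGR))
E
python3 - <<'E'
from h import *
for n in("top","side"):
    p,d,i,M=grab(n); save(n+"0.png",p); np.savez(n+"0.npz",p=p,d=d,M=M); print(n,M.round(3).tolist(),i["fx"])
s=env.get_state();print(s["tool_pos"],s["tool_rot"],s["opening"],s["time_s"]); print(eyes.camera_info("wrist"))
E
```

```text
pics
top [[0.007, -0.98, 0.199, 0.256], [-1.0, -0.006, 0.005, 0.069], [-0.004, -0.199, -0.98, 1.277], [0.0, 0.0, 0.0, 1.0]] 454.96127764758546
side [[-0.993, -0.097, 0.064, 0.397], [-0.116, 0.759, -0.641, 0.877], [0.014, -0.644, -0.765, 1.131], [0.0, 0.0, 0.0, 1.0]] 473.0064957133838
[ 0.25582275 -0.59718165  0.40374229] [-3.07573258e+00 -6.31272949e-01  4.77975045e-04] 0.08545188980452982 0.1
{'fx': 346.3866580981279, 'fy': 346.3866580981279, 'cx': 276.28330643243845, 'cy': 211.6049374651867, 'dist_coeffs': array([-0.03034948,  0.        ,  0.        ,  0.        ,  0.        ]), 'tool_from_camera': array([[ 2.97353802e-04, -9.54888378e-01, -2.96964808e-01,
         7.57429773e-02],
       [ 9.99999522e-01,  7.47475922e-06,  9.77274383e-04,
        -1.39640618e-03],
       [-9.30968210e-04, -2.96964957e-01,  9.54887924e-01,
         3.09944821e-02],
       [ 0.00000000e+00,  0.00000000e+00,  0.00000000e+00,
         1.00000000e+00]])}
```

View pics/top0.png

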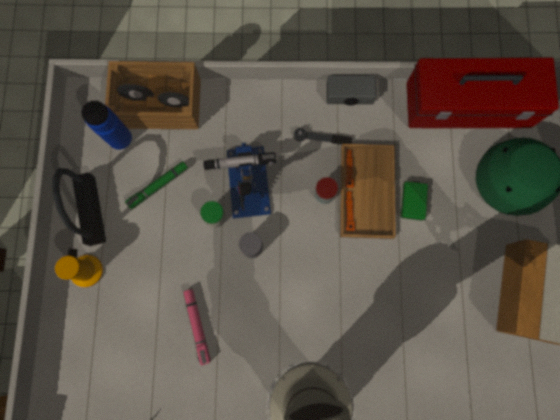

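View pics/side0.png

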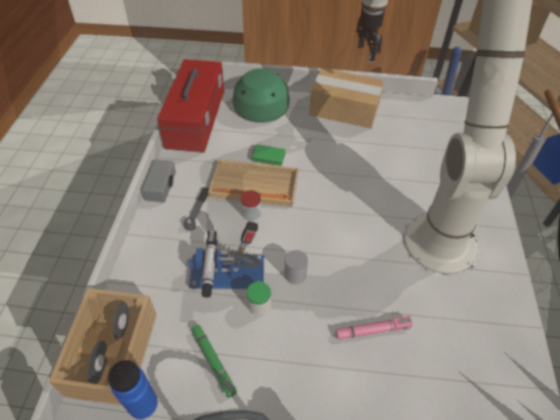

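The top view shows the blue clamp at about (250,180) with the lever reaching down (robot -x). The containers are the tin at (252,243) in the lever's plane, the tub at (212,212) at clamp +y and the jar at (326,187) by the tray. The pump is the grey one in the clamp at (240,161). The green (157,185) and pink (197,325) ones are look-alikes.

```bash
cat > m.py <<'E'
from h import *
def rect(P): 
    c,s,a=cv2.minAreaRect((P[:,:2]*1000).astype(np.float32)); return np.round(c,1),np.round(s,1),round(a,1)
for n in("top","side"):
    z=np.load(n+"0.npz");p,d,M=z["p"],z["d"],z["M"];i=eyes.camera_info(n)
    C=cloud(d,i,M);hsv=cv2.cvtColor(p,cv2.COLOR_RGB2HSV);H,S,V=[hsv[...,k].astype(int) for k in range(3)]
    ok=d>0; X,Y,Z=C[...,0],C[...,1],C[...,2]
    box=ok&(X>.3)&(X<.85)&(Y>-.35)&(Y<.35)
    print(n,"shelf z",np.median(Z[box&(S<40)]).round(4))
    near=box&(Y>-.02)&(Y<.25)
    b=near&(H>100)&(H<125)&(S>120)
    P=C[b&(Z<.022)&(Z>0.003)];print(" base",len(P),rect(P))
    red=near&((H<8)|(H>172))&(S>130)&(Z>.06);
    for nm,m in(("red",box&((H<8)|(H>172))&(S>130)&(Z>.05)),("greenhi",box&(H>45)&(H<80)&(S>110)&(Z>.05)),("greenlo",box&(H>45)&(H<80)&(S>110)&(Z<.05)),("orange",box&(H>8)&(H<14)&(S>150)),("wood",box&(H>8)&(H<25)&(S>70))):
        k,l,st,ce=cv2.connectedComponentsWithStats(m.astype(np.uint8))
        for j in range(1,k):
            if st[j,4]>25: P=C[l==j];print(" ",nm,ce[j].round(),st[j,4],"med",np.median(P,0).round(4),"zmax",P[:,2].max().round(3),rect(P))
    # tin: top disc
    uv=(252,243) if n=="top" else (296,262)
    print(" tin seed",C[uv[1],uv[0]])
    c=C[uv[1],uv[0]];m=ok&(np.hypot(X-c[0],Y-c[1])<.05)&(Z>.07)&(Z<.09);P=C[m];print(" tin top",len(P),np.median(P,0),cv2.minEnclosingCircle((P[:,:2]*1000).astype(np.float32)))
    g=ok&(X>.5)&(X<.85)&(Y>.0)&(Y<.3)&(Z>.055)&(Z<.1)
E
python3 m.py
python3 - <<'E'
from h import *
a=np.load("top0.npz")["p"][120:270,180:350];b=np.load("side0.npz")["p"][170:320,170:340]
save("crop0.png",np.hstack([cv2.resize(x,None,fx=2.3,fy=2.3,interpolation=2) for x in(a,b)]))
E
```

```text
top shelf z 0.0006
 base 793 (array([607.5, 176.6]), array([198.1, 102.8]), 7.9)
  red [427. 102.] 1105 med [ 0.8006 -0.3118  0.1371] zmax 0.148 (array([ 809.8, -319.1]), array([61. , 79.7]), 89.7)
  red [327. 188.] 346 med [ 0.5736 -0.0438  0.0783] zmax 0.085 (array([574.3, -44.6]), array([55.5, 54.6]), 89.2)
  greenhi [212. 212.] 369 med [0.5051 0.2671 0.0743] zmax 0.081 (array([505.2, 268.2]), array([58.2, 56.1]), 89.1)
  greenlo [414. 200.] 841 med [ 0.5519 -0.2928  0.0281] zmax 0.036 (array([ 554.2, -294. ]), array([ 64.9, 103.8]), 83.3)
  orange [349. 169.] 288 med [ 0.647  -0.1145  0.0128] zmax 0.021 (array([ 650. , -113.9]), array([117.6,  28.4]), 1.0)
  orange [349. 212.] 335 med [ 0.5192 -0.1124  0.0125] zmax 0.021 (array([ 526.7, -115.4]), array([ 28.9, 121.1]), 89.2)
  wood [192. 111.] 426 med [0.793  0.3309 0.0698] zmax 0.107 (array([808.9, 338.5]), array([21.6, 82. ]), 88.8)
  wood [368. 191.] 5280 med [ 0.5836 -0.1672  0.0077] zmax 0.034 (array([ 590.5, -168. ]), array([164.7, 286.1]), 88.8)
 tin seed [0.42035854 0.15632021 0.08125899]
 tin top 426 [0.42031918 0.161964
[... 533 characters left out ...]
51 0.2724 0.0719] zmax 0.078 (array([504.3, 272.4]), array([53.7, 59.8]), 9.3)
  greenlo [269. 154.] 323 med [ 0.5504 -0.2854  0.0258] zmax 0.032 (array([ 551.1, -287. ]), array([61.2, 96.6]), 82.1)
  orange [273. 196.] 56 med [ 0.5113 -0.1108  0.0118] zmax 0.018 (array([ 519. , -111.8]), array([73.3, 14.5]), 2.3)
  wood [254. 182.] 2934 med [ 0.5826 -0.1709  0.0056] zmax 0.078 (array([ 583.4, -153.6]), array([226.1, 278.2]), 82.8)
  wood [135. 302.] 428 med [0.8171 0.3401 0.0776] zmax 0.105 (array([808.3, 339.5]), array([17.5, 82.6]), 85.1)
 tin seed [0.41761781 0.17342839 0.07733228]
 tin top 374 [0.41813013 0.16768934 0.0779209 ] ((418.4873962402344, 166.0903778076172), 32.55760192871094)
```

View pics/crop0.png

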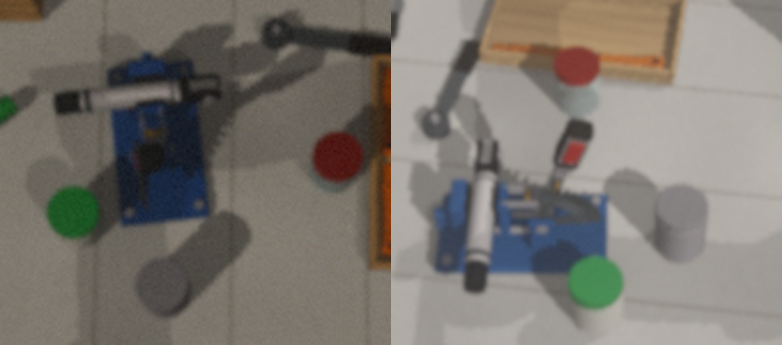

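Crop: left half top view, with the tin (162,287) in line with the clamp's lever. Tub is at (73,212) and jar at (337,156). Right half is the side view, with the red button facing +y at (573,150). The tin is the one to move. Setting out to a point above it.

>>> carry_out(
  commands=[
    {"slide":[0,0,0],"spin":1,"grip":0},
    {"slide":[0,0,0],"spin":1,"grip":0},
    {"slide":[0,0,0],"spin":0.7,"grip":0},
    {"slide":[0.58,-0.8,0],"spin":0,"grip":0},
    {"slide":[0.58,-0.8,0],"spin":0,"grip":0},
  ],
)

```text
time_s: 0.52
tool_pos: [0.2924, -0.5293, 0.4036]
tool_rot: [-3.136, -0.182, 0.002]
contact_force: [0.7, 0.4, 0.2]
opening: 0.0854
finger_force: 0.0
```

>>> carry_out(
  commands=[
    {"slide":[0.58,-0.8,0],"spin":0,"grip":0},
    {"slide":[0.58,-0.8,0],"spin":0,"grip":0},
    {"slide":[0.58,-0.8,0],"spin":0,"grip":0},
    {"slide":[0.58,-0.8,0],"spin":0,"grip":0},
    {"slide":[0.58,-0.8,0],"spin":0,"grip":0},
  ],
)

```text
time_s: 0.93
tool_pos: [0.3903, -0.3534, 0.4045]
tool_rot: [-3.136, -0.191, 0.001]
contact_force: [0.7, -0.7, -0.0]
opening: 0.0855
finger_force: 0.0
```

>>> carry_out(
  commands=[
    {"slide":[0.58,-0.8,0],"spin":0,"grip":0},
    {"slide":[0.58,-0.8,0],"spin":0,"grip":0},
    {"slide":[0.58,-0.8,0],"spin":0,"grip":0},
    {"slide":[0.05,-0.95,0],"spin":0,"grip":0},
    {"slide":[0.05,-0.95,0],"spin":0,"grip":0},
  ],
)

```text
time_s: 1.35
tool_pos: [0.4426, -0.1735, 0.4044]
tool_rot: [-3.135, -0.194, -0.001]
contact_force: [0.0, 0.9, 0.5]
opening: 0.0858
finger_force: 0.0
```

>>> carry_out(
  commands=[
    {"slide":[0.05,-0.95,0],"spin":0,"grip":0},
    {"slide":[0.05,-0.95,0],"spin":0,"grip":0},
    {"slide":[0.05,-0.95,0],"spin":0,"grip":0},
    {"slide":[0.05,-0.95,0],"spin":0,"grip":0},
    {"slide":[0.05,-0.95,0],"spin":0,"grip":0},
  ],
)

```text
time_s: 1.77
tool_pos: [0.428, 0.0158, 0.4046]
tool_rot: [3.135, 0.191, -0.0]
contact_force: [1.2, -0.7, 0.0]
opening: 0.0854
finger_force: 0.0
```

>>> carry_out(
  commands=[
    {"slide":[0.05,-0.95,0],"spin":0,"grip":0},
    {"slide":[0.05,-0.95,0],"spin":0,"grip":0},
    {"slide":[0.05,-0.95,0],"spin":0,"grip":0},
    {"slide":[0.05,-0.95,0],"spin":0,"grip":0},
    {"slide":[0,0,0],"spin":0,"grip":0},
  ],
)

```text
time_s: 2.18
tool_pos: [0.4164, 0.1735, 0.4055]
tool_rot: [-3.13, -0.208, -0.003]
contact_force: [0.3, 0.7, -0.0]
opening: 0.0856
finger_force: 0.0
```

```bash
cat >> h.py <<'E'
def to(p,yaw=None):
    "slide units (tool axes) from the present tool pose to grasp point p; yaw of tool x wanted, deg"
    s=env.get_state();Q=R.from_rotvec(s["tool_rot"]).as_matrix();g=np.array(s["tool_pos"])+Q[:,2]*.155
    y=np.degrees(np.arctan2(Q[1,0],Q[0,0]))
    print("grasp pt",g.round(4),"tool x yaw",y.round(2),"tilt",Q[2,2].round(4),"t",s["time_s"],"open",s["opening"],"F",np.round(s["contact_force"],1))
    if p is not None: print(" units",(Q.T@(np.array(p)-g)/.04).round(2), "spin",None if yaw is None else ((y-yaw)/6).round(2))
E
python3 - <<'E'
from h import *
p,d,i,M=grab("wrist"); save("w1.png",p); np.savez("w1.npz",p=p,d=d,M=M)
C=cloud(d,i,M);X,Y,Z=C[...,0],C[...,1],C[...,2]
m=(d>0)&(np.hypot(X-.42,Y-.165)<.05)&(Z>.072)&(Z<.09);P=C[m]
print(len(P),np.median(P,0),cv2.minEnclosingCircle((P[:,:2]*1000).astype(np.float32)))
to((.4195,.165,.055),7)
E
```

```text
3741 [0.42013071 0.16378395 0.07972349] ((418.6227111816406, 163.2602081298828), 31.514759063720703)
grasp pt [0.4171 0.1705 0.25  ] tool x yaw 7.48 tilt -1.0 t 2.2333 open 0.08552238955576014 F [ 0.3 -1.3 -0.5]
 units [0.04 0.16 4.87] spin 0.08
```

View pics/w1.png

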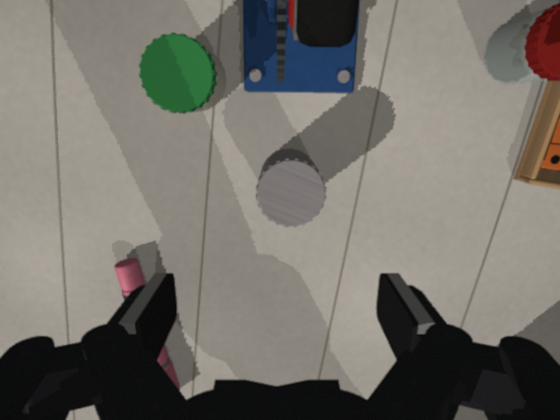

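The picture shows the tin's lid at (290,193), the clamp's base edge at row 91 from (244) to (355), the grip at (325,20) and the tub at (178,73). The tin's height is 0.080, as it should be. Descending and gripping.

>>> carry_out(
  commands=[
    {"slide":[0.03,0.18,0.9],"spin":0,"grip":0},
    {"slide":[0,0,1],"spin":0,"grip":0},
    {"slide":[0,0,1],"spin":0,"grip":0},
    {"slide":[0,0,1],"spin":0,"grip":0},
    {"slide":[0,0,0.6],"spin":0,"grip":0},
  ],
)

```text
time_s: 2.65
tool_pos: [0.4189, 0.1569, 0.221]
tool_rot: [3.134, 0.189, -0.008]
contact_force: [-0.9, 0.1, -0.4]
opening: 0.0854
finger_force: 0.0
```

>>> carry_out(
  commands=[
    {"slide":[0,0,0.4],"spin":0,"grip":0},
    {"slide":[0,0,0],"spin":0,"grip":120},
    {"slide":[0,0,0],"spin":0,"grip":255},
    {"slide":[0,0,0],"spin":0,"grip":255},
    {"slide":[0,0,0],"spin":0,"grip":255},
  ],
)

```text
time_s: 3.07
tool_pos: [0.4209, 0.1587, 0.2098]
tool_rot: [3.135, 0.191, 0.003]
contact_force: [0.5, 0.4, -3.5]
opening: 0.0611
finger_force: 65.5
```

Run:
```python
from h import *
to((.43,.02,.09),7)
z=np.load("w1.npz");i=eyes.camera_info("wrist")
e=onplane(i,z["M"],[(244,91),(355,91)],.012);print(e.round(4));v=e[0]-e[1];print("w",np.linalg.norm(v),"yaw",np.degrees(np.arctan2(-v[0],v[1])))
```

```text
grasp pt [0.4211 0.1586 0.0548] tool x yaw 6.97 tilt -1.0 t 3.0667 open 0.06108921427119446 F [ 0.5  0.4 -3.5]
 units [-0.2   3.47 -0.88] spin -0.0
[[0.4999 0.2198 0.012 ]
 [0.5147 0.1105 0.012 ]]
w 0.11027466121773061 yaw 7.676567545361667
```

>>> carry_out(
  commands=[
    {"slide":[0,0,-0.4],"spin":0,"grip":255},
    {"slide":[0,0,-0.4],"spin":0,"grip":255},
    {"slide":[0,0.35,0],"spin":0,"grip":255},
    {"slide":[-0.05,0.7,0],"spin":0,"grip":255},
    {"slide":[-0.05,0.7,0],"spin":0,"grip":255},
  ],
)

```text
time_s: 3.48
tool_pos: [0.4253, 0.0886, 0.2422]
tool_rot: [3.135, 0.195, 0.005]
contact_force: [0.4, -1.1, -2.5]
opening: 0.0611
finger_force: 66.4
```

>>> carry_out(
  commands=[
    {"slide":[-0.05,0.7,0],"spin":0,"grip":255},
    {"slide":[-0.05,0.7,0],"spin":0,"grip":255},
    {"slide":[0,0.3,0],"spin":0,"grip":255},
    {"slide":[0,0,0],"spin":0,"grip":255},
    {"slide":[0,0,0.3],"spin":0,"grip":255},
  ],
)

```text
time_s: 3.9
tool_pos: [0.4305, 0.0197, 0.2308]
tool_rot: [3.135, 0.186, 0.008]
contact_force: [0.8, 0.9, -2.8]
opening: 0.0607
finger_force: 66.6
```

>>> carry_out(
  commands=[
    {"slide":[0,0,0.3],"spin":0,"grip":255},
    {"slide":[0,0,0.13],"spin":0,"grip":255},
    {"slide":[0,0,0.07],"spin":0,"grip":255},
    {"slide":[0,0,0],"spin":0,"grip":255},
    {"slide":[0,0,0],"spin":0,"grip":255},
  ],
)

```text
time_s: 4.32
tool_pos: [0.4294, 0.0216, 0.2092]
tool_rot: [3.136, 0.193, 0.001]
contact_force: [-0.7, 0.4, -3.0]
opening: 0.0609
finger_force: 66.8
```

Run:
```python
from h import *
to((.43,.02,.0548),7)
```

```text
grasp pt [0.4295 0.0216 0.0542] tool x yaw 7.05 tilt -1.0 t 4.3167 open 0.060900529103317703 F [-0.7  0.4 -3. ]
 units [ 0.01  0.04 -0.01] spin 0.01
```

>>> carry_out(
  commands=[
    {"slide":[0,0,0],"spin":0,"grip":0},
    {"slide":[0,0,0],"spin":0,"grip":0},
    {"slide":[0,0,0],"spin":0,"grip":0},
    {"slide":[0,0,-0.5],"spin":0,"grip":0},
    {"slide":[0,0,-0.9],"spin":0,"grip":0},
  ],
)

```text
time_s: 4.73
tool_pos: [0.4277, 0.021, 0.2631]
tool_rot: [-3.134, -0.192, 0.01]
contact_force: [1.2, -0.9, -0.3]
opening: 0.0858
finger_force: 0.0
```

>>> carry_out(
  commands=[
    {"slide":[0,0,-1],"spin":0,"grip":0},
    {"slide":[0,0,-1],"spin":0,"grip":0},
    {"slide":[0,0,-1],"spin":0,"grip":0},
    {"slide":[0,0,-1],"spin":0,"grip":0},
    {"slide":[0,0,-1],"spin":0,"grip":0},
  ],
)

```text
time_s: 5.15
tool_pos: [0.4287, 0.0216, 0.4668]
tool_rot: [3.135, 0.193, 0.001]
contact_force: [1.3, -0.8, 0.2]
opening: 0.0854
finger_force: 0.0
```

>>> carry_out(
  commands=[
    {"slide":[0.4,-0.8,0],"spin":0,"grip":0},
    {"slide":[0.4,-0.8,0],"spin":0,"grip":0},
    {"slide":[0.4,-0.8,0],"spin":0,"grip":0},
    {"slide":[0.4,-0.8,0],"spin":0,"grip":0},
    {"slide":[0,0,0],"spin":0,"grip":0},
  ],
)

```text
time_s: 5.57
tool_pos: [0.4772, 0.1629, 0.4657]
tool_rot: [-3.129, -0.205, -0.004]
contact_force: [-0.6, 0.2, 0.7]
opening: 0.0854
finger_force: 0.0
```

Run:
```python
from h import *
to(None)
p,d,i,M=grab("wrist"); save("w2.png",p); np.savez("w2.npz",p=p,d=d,M=M)
```

```text
grasp pt [0.4776 0.1639 0.3107] tool x yaw 7.5 tilt -1.0 t 5.5667 open 0.08536582629030437 F [-0.6  0.2  0.7]
```

View pics/w2.png

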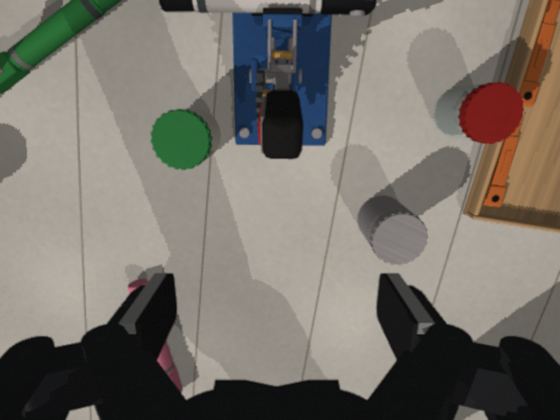

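The tin stands clear at (398,237). The clamp base edge is at row 145, the black grip at (282,125) with the red button on its left (+y) side, and the pump is across the top edge. Next is the grip from the depth.

Run:
```python
from h import *
z=np.load("w2.npz");p,d,M=z["p"],z["d"],z["M"];i=eyes.camera_info("wrist")
C=cloud(d,i,M);X,Y,Z=C[...,0],C[...,1],C[...,2]
e=onplane(i,M,[(236,145),(326,145),(234,20),(330,20)],.012)
for a,b in((0,1),):
  v=e[a]-e[b];print("w",np.linalg.norm(v),"yaw",np.degrees(np.arctan2(-v[0],v[1])))
for a,b in((0,2),(1,3)):
  v=e[b]-e[a];print("side yaw",np.degrees(np.arctan2(v[1],v[0])))
y=np.radians(7.5);u=np.array([np.cos(y),np.sin(y)]);w=np.array([-u[1],u[0]])
o=(e[0]+e[1])[:2]/2+.075*u;print("origin",o)
m=(d>0)&(Z>.15)&(Z<.25)&(np.hypot(X-.55,Y-.17)<.1)
D=np.c_[(C[m][:,:2]-o)@u,(C[m][:,:2]-o)@w,C[m][:,2]]
print(m.sum(),np.percentile(D,[1,10,50,90,99],axis=0).round(4))
for a in np.arange(.15,.23,.01):
  q=D[(D[:,2]>a)&(D[:,2]<a+.01)]
  if len(q)>20: print(a.round(2),len(q),np.percentile(q[:,0],[2,50,98]).round(4),np.percentile(q[:,1],[2,50,98]).round(4))
```

```text
w 0.10870398392483631 yaw 7.557469362879653
side yaw 6.637141686160537
side yaw 7.895690564525505
origin [0.58121045 0.17450414]
2805 [[-0.0614 -0.0116  0.1637]
 [-0.0568 -0.0086  0.1828]
 [-0.0406  0.0018  0.2133]
 [-0.0242  0.0125  0.2179]
 [-0.0181  0.0161  0.2193]]
0.15 27 [-0.0179 -0.0172 -0.0164] [-0.0051 -0.0001  0.0048]
0.16 81 [-0.0218 -0.0196 -0.0182] [-0.0106  0.0015  0.0118]
0.17 137 [-0.0284 -0.022  -0.0205] [-0.0115  0.0008  0.0158]
0.18 174 [-0.0312 -0.0249 -0.0228] [-0.0114  0.003   0.0156]
0.19 202 [-0.0352 -0.0283 -0.0263] [-0.0111  0.0023  0.0159]
0.2 377 [-0.0617 -0.0326 -0.0295] [-0.0118  0.0081  0.0166]
0.21 1805 [-0.0611 -0.0461 -0.0331] [-0.011   0.0011  0.0132]
```

Lever at about 0.04 rad; grip centre at clamp (-42, 1, 187) mm. Moving over it and down, still open.

>>> carry_out(
  commands=[
    {"slide":[0.8,0.02,0],"spin":0,"grip":0},
    {"slide":[0.76,0.02,0],"spin":0,"grip":0},
    {"slide":[0,0,0.5],"spin":0,"grip":0},
    {"slide":[0,0,0.8],"spin":0,"grip":0},
    {"slide":[0,0,0.8],"spin":0,"grip":0},
  ],
)

```text
time_s: 6.03
tool_pos: [0.5399, 0.1608, 0.3803]
tool_rot: [3.136, 0.189, 0.003]
contact_force: [-0.6, 0.5, -0.5]
opening: 0.085
finger_force: 0.0
```

>>> carry_out(
  commands=[
    {"slide":[0,0,0.6],"spin":0,"grip":0},
    {"slide":[0,0,0.39],"spin":0,"grip":0},
    {"slide":[0,0,0],"spin":0,"grip":0},
    {"slide":[0,0,0],"spin":0,"grip":0},
    {"slide":[0,0,0],"spin":0,"grip":0},
  ],
)

```text
time_s: 6.45
tool_pos: [0.5397, 0.1616, 0.3424]
tool_rot: [-3.136, -0.191, -0.003]
contact_force: [0.5, 0.3, -0.7]
opening: 0.0855
finger_force: 0.0
```

Run:
```python
from h import *
to((.5398,.1706,.187),7.5)
p,d,i,M=grab("wrist"); save("w3.png",p)
```

```text
grasp pt [0.54   0.1616 0.1874] tool x yaw 6.95 tilt -1.0 t 6.45 open 0.08547126007282341 F [ 0.5  0.3 -0.7]
 units [ 0.02 -0.22  0.01] spin -0.09
```

View pics/w3.png

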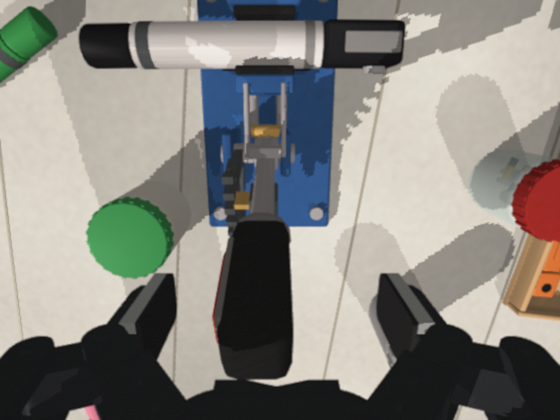

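The grip (217–292, centre 256 at rows 230–370) is left of the finger centre (276), so it needs a shift to +y. The picture shows the pump from (80,46) to (404,44). I'll measure both from here.

Run:
```python
from h import *
to(None)
p,d,i,M=grab("wrist"); np.savez("w3.npz",p=p,d=d,M=M);C=cloud(d,i,M);X,Y,Z=C[...,0],C[...,1],C[...,2]
Q=M; s=env.get_state();T=R.from_rotvec(s["tool_rot"]).as_matrix();g=np.array(s["tool_pos"])+T[:,2]*.155
m=(d>0)&(Z>.15)&(Z<.225);m[:215]=0;m[385:]=0;m[:,:205]=0;m[:,310:]=0
D=(C[m]-g)@T*1000
for a in range(-30,40,8):
  q=D[(D[:,2]>a)&(D[:,2]<a+8)]
  if len(q)>30: print("tool z",a,len(q),"x",np.percentile(q[:,0],[2,50,98]).round(1),"y",np.percentile(q[:,1],[2,50,98]).round(1))
e=onplane(i,M,[(210,226),(327,226)],.012);v=e[0]-e[1];print("base edge",e.round(4).tolist(),"w",np.linalg.norm(v),"yaw",np.degrees(np.arctan2(-v[0],v[1])))
# pump
m=(d>0)&(Z>.045)&(Z<.1);m[80:]=0;m[:,:70]=0;m[:,415:]=0
for c in range(85,405,20):
  k=m.copy();k[:,:c-6]=0;k[:,c+6:]=0
  rr,cc=np.nonzero(k); top=np.percentile(Z[k],95);rows=(np.percentile(rr,2),np.percentile(rr,98))
  print(c,len(rr),"rows",rows,"topz",top.round(4),"xy",C[k][Z[k]>top-.003].mean(0).round(4))
```

```text
grasp pt [0.5403 0.1618 0.1878] tool x yaw 6.96 tilt -1.0 t 6.5 open 0.08562817484654305 F [ 0.7 -0.6  0.8]
tool z -30 4073 x [-17.3   1.5   9.5] y [-20.5  -7.9   4.1]
tool z -22 1524 x [-10.7  10.1  12.3] y [-23.2  -8.8   4.5]
tool z -14 1242 x [ 6.4 12.7 14.9] y [-23.2  -8.9   4.4]
tool z -6 1060 x [ 9.2 15.3 17.5] y [-23.1  -9.    4.3]
tool z 2 914 x [11.7 18.  20.1] y [-23.1  -8.8   4.2]
tool z 10 766 x [14.7 20.6 22.5] y [-21.7  -8.3   4.4]
tool z 18 521 x [18.5 23.  24.4] y [-19.7  -7.5   4.3]
tool z 26 308 x [15.6 23.9 25.7] y [-18.1  -6.8   5.6]
base edge [[0.5018, 0.2195, 0.012], [0.5149, 0.1128, 0.012]] w 0.10749215330119385 yaw 6.9619532492695315
85 366 rows (np.float64(26.0), np.float64(62.0)) topz 0.0837 xy [0.6372 0.2927 0.0823]
105 551 rows (np.float64(24.0), np.float64(69.0)) topz 0.0835 xy [0.6383 0.2807 0.0823]
125 548 rows (np.float64(24.0), np.float64(69.0)) topz 0.0834 xy [0.6398 0.2686 0.0821]
145 572 rows (np.float64(22.42), np.float64(68.0)) topz 0.0845 xy [0.641  0.2559 0.0831]
165 554 rows (np.float64(23.0), np.float64(68.0)) topz 0.0842 xy [0.6431 0.2439 0.
[... 339 characters left out ...]
0), np.float64(78.0)) topz 0.0891 xy [0.6499 0.1953 0.088 ]
265 959 rows (np.float64(1.0), np.float64(78.0)) topz 0.0891 xy [0.6511 0.1835 0.0881]
285 955 rows (np.float64(1.0), np.float64(78.0)) topz 0.0892 xy [0.6524 0.1717 0.0881]
305 633 rows (np.float64(4.640000000000001), np.float64(70.0)) topz 0.0844 xy [0.6544 0.1598 0.0831]
325 557 rows (np.float64(22.0), np.float64(67.0)) topz 0.0843 xy [0.6542 0.1469 0.0831]
345 587 rows (np.float64(20.72), np.float64(67.27999999999997)) topz 0.0857 xy [0.6562 0.1357 0.0842]
365 633 rows (np.float64(21.0), np.float64(73.0)) topz 0.0862 xy [0.6577 0.1239 0.0848]
385 606 rows (np.float64(21.0), np.float64(72.0)) topz 0.0863 xy [0.659  0.1119 0.0849]
```

>>> carry_out(
  commands=[
    {"slide":[0,-0.22,0],"spin":0,"grip":0},
    {"slide":[0,0,0],"spin":0,"grip":0},
    {"slide":[0,0,0],"spin":0,"grip":150},
    {"slide":[0,0,0],"spin":0,"grip":255},
    {"slide":[0,0,0],"spin":0,"grip":255},
  ],
)

```text
time_s: 6.97
tool_pos: [0.5382, 0.1706, 0.3412]
tool_rot: [3.135, 0.192, 0.0]
contact_force: [0.4, 0.8, -1.3]
opening: 0.0517
finger_force: 0.0
```

>>> carry_out(
  commands=[
    {"slide":[0,0,0],"spin":0,"grip":255},
    {"slide":[0,0,0],"spin":0,"grip":255},
    {"slide":[0,0,0],"spin":0,"grip":255},
    {"slide":[0,0,0],"spin":0,"grip":255},
    {"slide":[0,0,0],"spin":0,"grip":255},
  ],
)

```text
time_s: 7.38
tool_pos: [0.5384, 0.1693, 0.3414]
tool_rot: [3.133, 0.19, -0.001]
contact_force: [-2.5, -5.4, 6.1]
opening: 0.0253
finger_force: 59.7
```

Run:
```python
from h import *
to(None)
f=np.linspace(1.257,.13,16); x=-132*np.cos(f)/40; z=-132*np.sin(f)/40
print(np.c_[np.diff(x),np.diff(z)].round(2).tolist())
```

```text
grasp pt [0.5384 0.1689 0.1864] tool x yaw 6.93 tilt -1.0 t 7.3833 open 0.025263500223377786 F [-2.5 -5.4  6.1]
[[-0.23, 0.09], [-0.23, 0.1], [-0.22, 0.12], [-0.21, 0.14], [-0.2, 0.15], [-0.19, 0.16], [-0.17, 0.18], [-0.16, 0.19], [-0.14, 0.2], [-0.13, 0.21], [-0.11, 0.22], [-0.09, 0.23], [-0.08, 0.24], [-0.06, 0.24], [-0.04, 0.24]]
```

>>> carry_out(
  commands=[
    {"slide":[-0.23,0,0.09],"spin":0,"grip":255},
    {"slide":[-0.23,0,0.1],"spin":0,"grip":255},
    {"slide":[-0.22,0,0.12],"spin":0,"grip":255},
    {"slide":[-0.21,0,0.14],"spin":0,"grip":255},
    {"slide":[-0.2,0,0.15],"spin":0,"grip":255},
  ],
)

```text
time_s: 7.8
tool_pos: [0.4975, 0.1642, 0.3193]
tool_rot: [3.135, 0.189, 0.013]
contact_force: [5.3, -5.5, 11.3]
opening: 0.0257
finger_force: 61.0
```

Run:
```python
from h import *
to(None)
```

```text
grasp pt [0.4988 0.1641 0.1643] tool x yaw 6.9 tilt -1.0 t 7.8 open 0.025700795222473743 F [ 5.3 -5.5 11.3]
```

Moving along the arc with small forces. Continuing.

>>> carry_out(
  commands=[
    {"slide":[-0.19,0,0.16],"spin":0,"grip":255},
    {"slide":[-0.17,0,0.18],"spin":0,"grip":255},
    {"slide":[-0.16,0,0.19],"spin":0,"grip":255},
    {"slide":[-0.14,0,0.2],"spin":0,"grip":255},
    {"slide":[-0.13,0,0.21],"spin":0,"grip":255},
  ],
)

```text
time_s: 8.22
tool_pos: [0.4654, 0.1604, 0.281]
tool_rot: [3.134, 0.189, 0.008]
contact_force: [2.0, -4.6, 10.2]
opening: 0.0253
finger_force: 61.9
```

>>> carry_out(
  commands=[
    {"slide":[-0.11,0,0.22],"spin":0,"grip":255},
    {"slide":[-0.09,0,0.23],"spin":0,"grip":255},
    {"slide":[-0.08,0,0.24],"spin":0,"grip":255},
    {"slide":[-0.06,0,0.24],"spin":0,"grip":255},
    {"slide":[-0.04,0,0.24],"spin":0,"grip":255},
  ],
)

```text
time_s: 8.63
tool_pos: [0.4495, 0.1585, 0.2334]
tool_rot: [3.133, 0.19, 0.004]
contact_force: [-0.2, -6.2, 11.4]
opening: 0.0258
finger_force: 62.8
```

>>> carry_out(
  commands=[
    {"slide":[0,0,0.06],"spin":0,"grip":255},
    {"slide":[0,0,0],"spin":0,"grip":255},
    {"slide":[0,0,0],"spin":0,"grip":255},
    {"slide":[0,0,0],"spin":0,"grip":255},
    {"slide":[0,0,0],"spin":0,"grip":255},
  ],
)

```text
time_s: 9.05
tool_pos: [0.4492, 0.1584, 0.2306]
tool_rot: [3.134, 0.19, 0.002]
contact_force: [1.1, -6.1, 3.8]
opening: 0.0254
finger_force: 61.7
```

Run:
```python
from h import *
to(None)
```

```text
grasp pt [0.4494 0.158  0.0756] tool x yaw 6.94 tilt -1.0 t 9.05 open 0.02541310526259335 F [ 1.1 -6.1  3.8]
```

>>> carry_out(
  commands=[
    {"slide":[0,0,0.04],"spin":0,"grip":255},
    {"slide":[0,0,0.04],"spin":0,"grip":255},
    {"slide":[0,0,0],"spin":0,"grip":255},
    {"slide":[0,0,0],"spin":0,"grip":255},
    {"slide":[0,0,0],"spin":0,"grip":255},
  ],
)

```text
time_s: 9.47
tool_pos: [0.449, 0.1584, 0.2275]
tool_rot: [3.133, 0.19, 0.001]
contact_force: [-1.7, -6.1, 5.9]
opening: 0.0255
finger_force: 62.1
```

Run:
```python
from h import *
to(None)
p,d,i,M=grab("wrist"); save("w4.png",p); np.savez("w4.npz",p=p,d=d,M=M)
```

```text
grasp pt [0.4491 0.158  0.0725] tool x yaw 6.95 tilt -1.0 t 9.4667 open 0.025473721891531582 F [-1.7 -6.1  5.9]
```

View pics/w4.png

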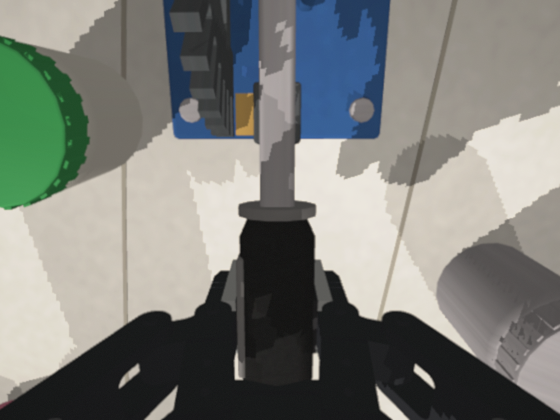

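The lever is nearly level between the pads, with its rod at column 278, rows 0–205. I'll measure its slope from the depth.

Run:
```python
from h import *
z=np.load("w4.npz");d,M=z["d"],z["M"];i=eyes.camera_info("wrist");C=cloud(d,i,M)
def slope(r0,r1,c0,c1):
    P=[]
    for r in range(r0,r1,4):
        q=C[r,c0:c1][d[r,c0:c1]>0]
        if len(q): k=q[q[:,2].argmax()];P.append((np.hypot(k[0]-.5812,k[1]-.1745),np.median(np.sort(q[:,2])[-6:])))
    P=np.array(P);print(P[::5].round(4).tolist(),"angle",np.degrees(np.arctan(np.polyfit(P[:,0],P[:,1],1)[0])))
slope(5,195,272,286); slope(240,375,255,305)
```

```text
[[0.0278, 0.0741], [0.0337, 0.0755], [0.0398, 0.0761], [0.0458, 0.0776], [0.0518, 0.0782], [0.058, 0.079], [0.0643, 0.0797], [0.0707, 0.0806], [0.0771, 0.0815], [0.0836, 0.0828]] angle 8.537888945496151
[[0.0994, 0.0926], [0.1061, 0.0937], [0.1125, 0.0946], [0.1195, 0.0959], [0.1268, 0.0967], [0.1338, 0.0978], [0.141, 0.099]] angle 8.448035144049076
```

8.5° above level, so the lever is at its stop. Letting go and rising.

>>> carry_out(
  commands=[
    {"slide":[0,0,0.04],"spin":0,"grip":255},
    {"slide":[0,0,0],"spin":0,"grip":255},
    {"slide":[0,0,0],"spin":0,"grip":0},
    {"slide":[0,0,0],"spin":0,"grip":0},
    {"slide":[0,0,0],"spin":0,"grip":0},
  ],
)

```text
time_s: 9.93
tool_pos: [0.4484, 0.1598, 0.2254]
tool_rot: [-3.135, -0.192, 0.0]
contact_force: [-0.4, -0.8, 0.8]
opening: 0.0612
finger_force: 0.0
```

>>> carry_out(
  commands=[
    {"slide":[0,0,0],"spin":0,"grip":0},
    {"slide":[0,0,0],"spin":0,"grip":0},
    {"slide":[0,0,-0.5],"spin":0,"grip":0},
    {"slide":[0,0,-1],"spin":0,"grip":0},
    {"slide":[0,0,-1],"spin":0,"grip":0},
  ],
)

```text
time_s: 10.35
tool_pos: [0.4475, 0.1595, 0.3254]
tool_rot: [-3.135, -0.193, 0.007]
contact_force: [1.0, -0.2, -0.3]
opening: 0.0854
finger_force: 0.0
```

>>> carry_out(
  commands=[
    {"slide":[0,0,-1],"spin":0,"grip":0},
    {"slide":[0.3,0,-0.9],"spin":0,"grip":0},
    {"slide":[0.5,0,-0.5],"spin":0,"grip":0},
    {"slide":[0.2,0,0],"spin":0,"grip":0},
    {"slide":[0,0,0],"spin":0,"grip":0},
  ],
)

```text
time_s: 10.77
tool_pos: [0.49, 0.1643, 0.4226]
tool_rot: [-3.135, -0.189, -0.006]
contact_force: [-0.2, -0.4, -0.0]
opening: 0.0856
finger_force: 0.0
```

Run:
```python
from h import *
to(None)
p,d,i,M=grab("wrist"); save("w5.png",p); np.savez("w5.npz",p=p,d=d,M=M)
```

```text
grasp pt [0.4906 0.1645 0.2676] tool x yaw 6.89 tilt -1.0 t 10.7667 open 0.08556463996897477 F [-0.2 -0.4 -0. ]
```

View pics/w5.png

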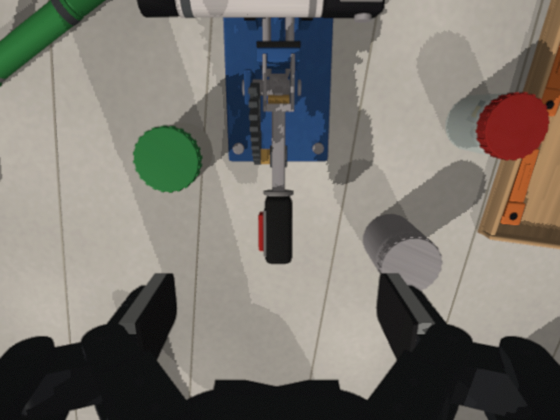

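The lever is down with the red button proud at (262,230). The moving jaw is drawn back at (278,44), and the pump is still in the clamp at the top edge. I'll check the lever angle and plan the turn for the pump grasp.

Run:
```python
from h import *
z=np.load("w5.npz");d,M=z["d"],z["M"];i=eyes.camera_info("wrist");C=cloud(d,i,M)
P=[]
for r in range(204,254,2):
    q=np.median(C[r,272:286],0);P.append((np.hypot(q[0]-.5812,q[1]-.1745),q[2]))
P=np.array(P);print("lever deg",np.degrees(np.arctan(np.polyfit(P[:,0],P[:,1],1)[0])),P[0],P[-1])
print(env.get_state()["joint_positions"].round(2))
to((.6448,.2307,.25),97)
```

```text
lever deg 8.248909388881248 [0.10134357 0.09158814] [0.14543595 0.09756164]
[ 0.43  0.35 -0.98  1.86  0.33  1.11 -2.12]
grasp pt [0.4883 0.1643 0.2661] tool x yaw 6.95 tilt -1.0 t 10.8167 open 0.08552754303345703 F [-0.4  0.2  0.1]
 units [ 4.08 -1.17  0.4 ] spin -15.01
```

Lever 8.2° above level, so it is at the stop. Going above the barrel at clamp y about +48 and turning +90°.

>>> carry_out(
  commands=[
    {"slide":[0.82,-0.23,0],"spin":0,"grip":0},
    {"slide":[0.82,-0.23,0],"spin":0,"grip":0},
    {"slide":[0.82,-0.23,0],"spin":0,"grip":0},
    {"slide":[0.82,-0.23,0],"spin":0,"grip":0},
    {"slide":[0.8,-0.25,0],"spin":0,"grip":0},
  ],
)

```text
time_s: 11.23
tool_pos: [0.6447, 0.2312, 0.4186]
tool_rot: [3.134, 0.193, -0.007]
contact_force: [1.0, -0.5, 1.0]
opening: 0.0854
finger_force: 0.0
```

>>> carry_out(
  commands=[
    {"slide":[0,0,0],"spin":1,"grip":0},
    {"slide":[0,0,0],"spin":1,"grip":0},
    {"slide":[0,0,0],"spin":1,"grip":0},
    {"slide":[0,0,0],"spin":1,"grip":0},
    {"slide":[0,0,0],"spin":1,"grip":0},
  ],
)

```text
time_s: 11.65
tool_pos: [0.6427, 0.2316, 0.4167]
tool_rot: [3.081, -0.606, -0.015]
contact_force: [-1.7, 2.0, -2.9]
opening: 0.0854
finger_force: 0.0
```

>>> carry_out(
  commands=[
    {"slide":[0,0,0],"spin":1,"grip":0},
    {"slide":[0,0,0],"spin":1,"grip":0},
    {"slide":[0,0,0],"spin":1,"grip":0},
    {"slide":[0,0,0],"spin":1,"grip":0},
    {"slide":[0,0,0],"spin":1,"grip":0},
  ],
)

```text
time_s: 12.07
tool_pos: [0.6423, 0.2309, 0.4105]
tool_rot: [2.902, -1.158, -0.027]
contact_force: [-0.2, 0.3, -1.0]
opening: 0.0852
finger_force: 0.0
```

>>> carry_out(
  commands=[
    {"slide":[0,0,0],"spin":1,"grip":0},
    {"slide":[0,0,0],"spin":1,"grip":0},
    {"slide":[0,0,0],"spin":1,"grip":0},
    {"slide":[0,0,0],"spin":1,"grip":0},
    {"slide":[0,0,0],"spin":1,"grip":0},
  ],
)

```text
time_s: 12.48
tool_pos: [0.6425, 0.2298, 0.408]
tool_rot: [2.557, -1.783, -0.029]
contact_force: [0.5, -3.5, -2.9]
opening: 0.0854
finger_force: 0.0
```

>>> carry_out(
  commands=[
    {"slide":[0,0,0],"spin":0,"grip":0},
    {"slide":[0,0,0],"spin":0,"grip":0},
    {"slide":[0,0,0],"spin":0,"grip":0},
    {"slide":[0,0,0],"spin":0,"grip":0},
    {"slide":[0,0,0],"spin":0,"grip":0},
  ],
)

```text
time_s: 12.9
tool_pos: [0.6439, 0.2288, 0.4094]
tool_rot: [2.564, -1.778, -0.034]
contact_force: [-0.1, -0.2, 0.8]
opening: 0.0855
finger_force: 0.0
```

Run:
```python
from h import *
to((.6448,.2307,.078),-83)
print(env.get_state()["joint_positions"].round(2))
p,d,i,M=grab("wrist"); save("w6.png",p); np.savez("w6.npz",p=p,d=d,M=M)
```

```text
grasp pt [0.6392 0.228  0.2545] tool x yaw -69.5 tilt -0.9995 t 12.9 open 0.08552370263226804 F [-0.1 -0.2  0.8]
 units [ 0.01 -0.29  4.41] spin 2.25
[-1.08  0.88  1.26  1.47 -0.83  1.43 -2.57]
```

View pics/w6.png

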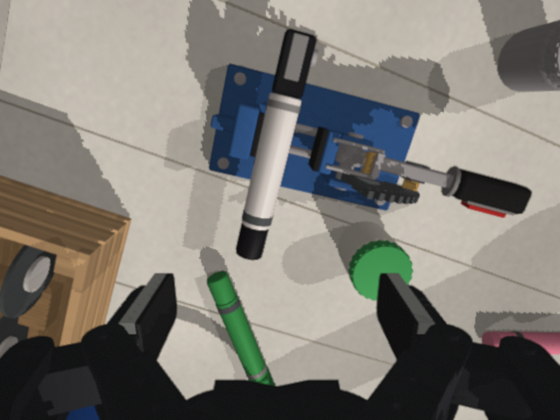

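The last joint is at its limit (j7 -2.57), and the pump is untouched at (272,150) in the picture. Turning the other way to yaw +97.

>>> carry_out(
  commands=[
    {"slide":[0,0,0],"spin":-1,"grip":0},
    {"slide":[0,0,0],"spin":-1,"grip":0},
    {"slide":[0,0,0],"spin":-1,"grip":0},
    {"slide":[0,0,0],"spin":-1,"grip":0},
    {"slide":[0,0,0],"spin":-1,"grip":0},
  ],
)

```text
time_s: 13.37
tool_pos: [0.644, 0.2288, 0.4098]
tool_rot: [2.944, -1.049, -0.039]
contact_force: [0.4, 0.7, 0.3]
opening: 0.0853
finger_force: 0.0
```

>>> carry_out(
  commands=[
    {"slide":[0,0,0],"spin":-1,"grip":0},
    {"slide":[0,0,0],"spin":-1,"grip":0},
    {"slide":[0,0,0],"spin":-1,"grip":0},
    {"slide":[0,0,0],"spin":-1,"grip":0},
    {"slide":[0,0,0],"spin":-1,"grip":0},
  ],
)

```text
time_s: 13.78
tool_pos: [0.6439, 0.2289, 0.41]
tool_rot: [3.123, -0.252, -0.044]
contact_force: [-0.1, 0.7, -0.1]
opening: 0.0854
finger_force: 0.0
```

>>> carry_out(
  commands=[
    {"slide":[0,0,0],"spin":-1,"grip":0},
    {"slide":[0,0,0],"spin":-1,"grip":0},
    {"slide":[0,0,0],"spin":-1,"grip":0},
    {"slide":[0,0,0],"spin":-1,"grip":0},
    {"slide":[0,0,0],"spin":-1,"grip":0},
  ],
)

```text
time_s: 14.2
tool_pos: [0.6439, 0.229, 0.4103]
tool_rot: [3.088, 0.567, -0.045]
contact_force: [1.1, 0.2, -0.5]
opening: 0.0849
finger_force: 0.0
```

Run:
```python
from h import *
to((.6448,.2307,.25),97)
print(env.get_state()["joint_positions"].round(2))
```

```text
grasp pt [0.6395 0.2279 0.2553] tool x yaw 20.79 tilt -0.9996 t 14.2 open 0.08489723639043556 F [ 1.1  0.2 -0.5]
 units [ 0.15 -0.02  0.13] spin -12.7
[-0.96  0.7   0.94  1.47 -0.57  1.29 -1.17]
```

>>> carry_out(
  commands=[
    {"slide":[0,0,0],"spin":-1,"grip":0},
    {"slide":[0,0,0],"spin":-1,"grip":0},
    {"slide":[0,0,0],"spin":-1,"grip":0},
    {"slide":[0,0,0],"spin":-1,"grip":0},
    {"slide":[0,0,0],"spin":-1,"grip":0},
  ],
)

```text
time_s: 14.62
tool_pos: [0.6439, 0.229, 0.4105]
tool_rot: [-2.832, -1.345, 0.044]
contact_force: [-0.3, 0.4, -0.0]
opening: 0.0849
finger_force: 0.0
```

>>> carry_out(
  commands=[
    {"slide":[0,0,0],"spin":-1,"grip":0},
    {"slide":[0,0,0],"spin":-1,"grip":0},
    {"slide":[0,0,0],"spin":-1,"grip":0},
    {"slide":[0,0,0],"spin":-1,"grip":0},
    {"slide":[0,0,0],"spin":-1,"grip":0},
  ],
)

```text
time_s: 15.03
tool_pos: [0.6438, 0.229, 0.4107]
tool_rot: [-2.383, -2.028, 0.04]
contact_force: [-0.8, -0.5, 0.4]
opening: 0.0857
finger_force: 0.0
```

>>> carry_out(
  commands=[
    {"slide":[0,0,0],"spin":-1,"grip":0},
    {"slide":[0,0,0],"spin":-1,"grip":0},
    {"slide":[0,0,0],"spin":-0.6,"grip":0},
    {"slide":[0,0,0],"spin":0,"grip":0},
    {"slide":[0,0,0],"spin":0,"grip":0},
  ],
)

```text
time_s: 15.45
tool_pos: [0.644, 0.2289, 0.4102]
tool_rot: [-2.093, -2.322, 0.038]
contact_force: [0.1, -0.0, -0.8]
opening: 0.0852
finger_force: 0.0
```

Run:
```python
from h import *
to((.6448,.2307,.078),97)
print(env.get_state()["joint_positions"].round(2))
s=env.get_state();T=R.from_rotvec(s["tool_rot"]).as_matrix();g=np.array(s["tool_pos"])+T[:,2]*.155
p,d,i,M=grab("wrist"); np.savez("w7.npz",p=p,d=d,M=M);C=cloud(d,i,M)
m=(d>0)&(C[...,2]>.06)&(C[...,2]<.086)&(C[...,0]>.58)&(C[...,0]<.72)&(C[...,1]>.205)&(C[...,1]<.31)
P=C[m];print(len(P),rr:=np.percentile(P,[1,50,99],axis=0).round(4).tolist())
for a in np.arange(.21,.30,.01):
    q=P[(P[:,1]>a)&(P[:,1]<a+.01)]
    if len(q)>10:t=np.percentile(q[:,2],97);k=q[q[:,2]>t-.003];print(a.round(2),len(q),t.round(4),((k.min(0)+k.max(0))/2).round(4))
```

```text
grasp pt [0.6397 0.2277 0.2553] tool x yaw 95.95 tilt -0.9996 t 15.45 open 0.08517250660584987 F [ 0.1 -0.  -0.8]
 units [0.08 0.26 4.43] spin -0.18
[-0.8   0.6   0.64  1.46 -0.36  1.23 -0.01]
3498 [[0.585, 0.2055, 0.0637], [0.6424, 0.2507, 0.0812], [0.6797, 0.2969, 0.0847]]
0.21 319 0.0844 [0.6474 0.2151 0.0832]
0.22 327 0.0842 [0.6458 0.225  0.083 ]
0.23 332 0.0843 [0.6444 0.235  0.0832]
0.24 340 0.0842 [0.6437 0.245  0.0833]
0.25 362 0.0845 [0.6418 0.255  0.0834]
0.26 370 0.0843 [0.6417 0.265  0.0836]
0.27 371 0.0839 [0.6395 0.275  0.0827]
0.28 373 0.0837 [0.6378 0.285  0.0827]
0.29 298 0.0836 [0.6377 0.2938 0.0824]
```

The pump axis is confirmed at (0.645, 0.231), top 0.084 (axis 0.070). Descending and gripping.

>>> carry_out(
  commands=[
    {"slide":[0.08,0.26,0.5],"spin":-0.2,"grip":0},
    {"slide":[0,0,1],"spin":0,"grip":0},
    {"slide":[0,0,1],"spin":0,"grip":0},
    {"slide":[0,0,0.9],"spin":0,"grip":0},
    {"slide":[0,0,0.6],"spin":0,"grip":0},
  ],
)

```text
time_s: 15.92
tool_pos: [0.6476, 0.2319, 0.2442]
tool_rot: [-2.066, -2.343, 0.049]
contact_force: [-0.8, 0.5, -0.4]
opening: 0.0853
finger_force: 0.0
```

>>> carry_out(
  commands=[
    {"slide":[0,0,0.43],"spin":0,"grip":0},
    {"slide":[0,0,0],"spin":0,"grip":0},
    {"slide":[0,0,0],"spin":0,"grip":150},
    {"slide":[0,0,0],"spin":0,"grip":255},
    {"slide":[0,0,0],"spin":0,"grip":255},
  ],
)

```text
time_s: 16.33
tool_pos: [0.6498, 0.2319, 0.2329]
tool_rot: [-2.068, -2.347, 0.039]
contact_force: [1.1, -1.0, -0.1]
opening: 0.0517
finger_force: 0.0
```

>>> carry_out(
  commands=[
    {"slide":[0,0,0],"spin":0,"grip":255},
    {"slide":[0,0,0],"spin":0,"grip":255},
    {"slide":[0,0,0],"spin":0,"grip":255},
    {"slide":[0,0,0],"spin":0,"grip":255},
    {"slide":[0,0,0],"spin":0,"grip":255},
  ],
)

```text
time_s: 16.75
tool_pos: [0.6494, 0.2321, 0.2322]
tool_rot: [-2.066, -2.347, 0.04]
contact_force: [-0.6, 1.0, 6.2]
opening: 0.0261
finger_force: 58.8
```

Run:
```python
from h import *
to((.6448,.2307,.078),97)
```

```text
grasp pt [0.6451 0.2306 0.0772] tool x yaw 97.27 tilt -0.9996 t 16.75 open 0.026125348951550706 F [-0.6  1.   6.2]
 units [ 0.   -0.01 -0.02] spin 0.05
```

>>> carry_out(
  commands=[
    {"slide":[0,0,-0.15],"spin":0,"grip":255},
    {"slide":[0,0,-0.3],"spin":0,"grip":255},
    {"slide":[0,0,-0.4],"spin":0,"grip":255},
    {"slide":[0,0,-0.6],"spin":0,"grip":255},
    {"slide":[0,0,-0.6],"spin":0,"grip":255},
  ],
)

```text
time_s: 17.17
tool_pos: [0.6506, 0.2324, 0.3131]
tool_rot: [-2.066, -2.345, 0.047]
contact_force: [0.5, 0.1, -2.2]
opening: 0.0259
finger_force: 59.1
```

>>> carry_out(
  commands=[
    {"slide":[0,0,-0.6],"spin":0,"grip":255},
    {"slide":[0,0,-0.6],"spin":0,"grip":255},
    {"slide":[0,0,-0.6],"spin":0,"grip":255},
    {"slide":[0,0,-0.4],"spin":0,"grip":255},
    {"slide":[0,0,0],"spin":0,"grip":255},
  ],
)

```text
time_s: 17.58
tool_pos: [0.655, 0.2333, 0.4057]
tool_rot: [-2.069, -2.348, 0.034]
contact_force: [0.7, 0.5, -1.3]
opening: 0.0259
finger_force: 59.1
```

Run:
```python
from h import *
to((.62,-.1,.23),0)
print(env.get_state()["finger_force"],env.get_state()["joint_positions"].round(2))
p,d,i,M=grab("top"); np.savez("t2.npz",p=p,d=d,M=M)
```

```text
grasp pt [0.6514 0.232  0.2508] tool x yaw 97.25 tilt -0.9997 t 17.5833 open 0.025905181842850795 F [ 0.7  0.5 -1.3]
 units [-8.13 -1.81  0.61] spin 16.21
59.109320640563965 [-0.78  0.63  0.63  1.44 -0.37  1.23  0.02]
```

>>> carry_out(
  commands=[
    {"slide":[-0.4,-0.1,0],"spin":0,"grip":255},
    {"slide":[-0.7,-0.15,0],"spin":0,"grip":255},
    {"slide":[-0.7,-0.15,0],"spin":0,"grip":255},
    {"slide":[-0.7,-0.15,0],"spin":0,"grip":255},
    {"slide":[-0.7,-0.15,0],"spin":0,"grip":255},
  ],
)

```text
time_s: 18.05
tool_pos: [0.6409, 0.1008, 0.4]
tool_rot: [-2.065, -2.344, 0.05]
contact_force: [-0.5, -0.5, -2.1]
opening: 0.0262
finger_force: 59.2
```

>>> carry_out(
  commands=[
    {"slide":[-0.7,-0.15,0],"spin":0,"grip":255},
    {"slide":[-0.7,-0.15,0],"spin":0,"grip":255},
    {"slide":[-0.7,-0.15,0],"spin":0,"grip":255},
    {"slide":[-0.7,-0.15,0],"spin":0,"grip":255},
    {"slide":[-0.7,-0.15,0],"spin":0,"grip":255},
  ],
)

```text
time_s: 18.47
tool_pos: [0.6286, -0.0417, 0.4021]
tool_rot: [-2.065, -2.343, 0.049]
contact_force: [-0.1, 0.8, -1.6]
opening: 0.0259
finger_force: 59.2
```

>>> carry_out(
  commands=[
    {"slide":[-0.7,-0.15,0],"spin":0,"grip":255},
    {"slide":[-0.5,-0.15,0],"spin":0,"grip":255},
    {"slide":[0,0,0],"spin":0.5,"grip":255},
    {"slide":[0,0,0],"spin":0.9,"grip":255},
    {"slide":[0,0,0],"spin":0.9,"grip":255},
  ],
)

```text
time_s: 18.88
tool_pos: [0.6228, -0.0905, 0.4029]
tool_rot: [-2.341, -2.073, 0.051]
contact_force: [-0.2, 0.3, -1.1]
opening: 0.0262
finger_force: 59.2
```

>>> carry_out(
  commands=[
    {"slide":[0,0,0],"spin":1,"grip":255},
    {"slide":[0,0,0],"spin":1,"grip":255},
    {"slide":[0,0,0],"spin":1,"grip":255},
    {"slide":[0,0,0],"spin":1,"grip":255},
    {"slide":[0,0,0],"spin":1,"grip":255},
  ],
)

```text
time_s: 19.3
tool_pos: [0.623, -0.0895, 0.4029]
tool_rot: [-2.805, -1.402, 0.055]
contact_force: [-0.8, 0.3, -2.1]
opening: 0.0259
finger_force: 59.2
```

>>> carry_out(
  commands=[
    {"slide":[0,0,0],"spin":1,"grip":255},
    {"slide":[0,0,0],"spin":1,"grip":255},
    {"slide":[0,0,0],"spin":1,"grip":255},
    {"slide":[0,0,0],"spin":1,"grip":255},
    {"slide":[0,0,0],"spin":1,"grip":255},
  ],
)

```text
time_s: 19.72
tool_pos: [0.623, -0.0895, 0.4029]
tool_rot: [3.073, 0.628, -0.055]
contact_force: [1.2, -0.3, -1.5]
opening: 0.0258
finger_force: 59.1
```

Run:
```python
from h import *
to((.62,-.186,.23),0)
print(env.get_state()["joint_positions"].round(2))
p,d,i,M=grab("wrist"); save("w8.png",p);np.savez("w8.npz",p=p,d=d,M=M)
```

```text
grasp pt [ 0.6178 -0.0912  0.248 ] tool x yaw 23.09 tilt -0.9994 t 19.7167 open 0.02580328742575001 F [ 1.2 -0.3 -1.5]
 units [-0.86  2.2   0.48] spin 3.85
[-0.58  0.63  1.    1.63 -0.54  1.22 -0.63]
```

View pics/w8.png

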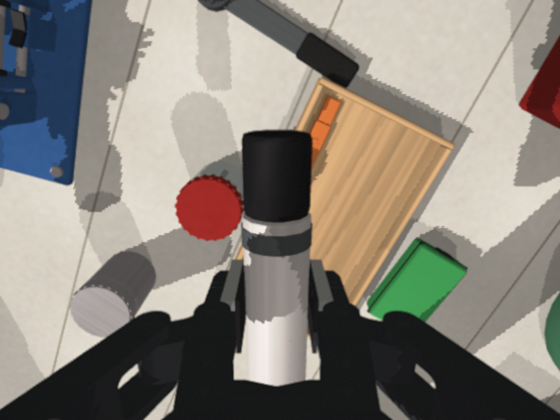

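The picture shows the pump held along the tool with its handle at (277,175). The tray's far corners are at (321,80) and (453,148), the orange levers at (325,125), the patch box at (417,280) and the tin and jar upright. Next I'll cast the tray corners and fit its pose.

Run:
```python
from h import *
z=np.load("w8.npz");d,M=z["d"],z["M"];i=eyes.camera_info("wrist")
c=onplane(i,M,[(321,80),(453,148),(362,302)],.026);print(c.round(4).tolist())
v=c[0]-c[1];print("width",np.linalg.norm(v),"yaw",np.degrees(np.arctan2(-v[0],v[1])));v=c[1]-c[2];print("side yaw",np.degrees(np.arctan2(v[1],v[0])))
for f in("top0.npz","t2.npz"):
    z=np.load(f);p,d,M=z["p"],z["d"],z["M"];i=eyes.camera_info("top");C=cloud(d,i,M)
    h=cv2.cvtColor(p,cv2.COLOR_RGB2HSV)
    m=(d>0)&(C[...,2]<.035)&(C[...,2]>-.01)&(h[...,0]>8)&(h[...,0]<25)&(h[...,1]>70)&(C[...,0]>.4)&(C[...,0]<.76)&(C[...,1]<-.05)&(C[...,1]>-.3)
    m=cv2.morphologyEx(m.astype(np.uint8),cv2.MORPH_OPEN,np.ones((3,3)))
    cn=max(cv2.findContours(m,0,2)[0],key=cv2.contourArea);r=cv2.boxPoints(cv2.minAreaRect(cn));q=onplane(i,M,r,.026);print(f,q[:,:2].round(4).tolist(),q.mean(0).round(4))
# wrist depth: pump line relative to tool
z=np.load("w8.npz");d,M=z["d"],z["M"];i=eyes.camera_info("wrist");C=cloud(d,i,M)
s=env.get_state();T=R.from_rotvec(s["tool_rot"]).as_matrix();g=np.array(s["tool_pos"])+T[:,2]*.155
print("toolz",T[:,2].round(4))
for r in range(140,380,30):
    q=(C[r,250:305]-g)@T*1000;k=q[q[:,2].argsort()[:8]].mean(0);print(r,k.round(1))
```

```text
[[0.7159, -0.0928, 0.026], [0.7109, -0.2407, 0.026], [0.5171, -0.2404, 0.026]]
width 0.14798755362251748 yaw -1.9524771032718073
side yaw -0.06335531362966315
top0.npz [[0.724, -0.0882], [0.7246, -0.2495], [0.4447, -0.238], [0.4436, -0.0834]] [ 0.5842 -0.1648  0.026 ]
t2.npz [[0.724, -0.0853], [0.7246, -0.2466], [0.4447, -0.2352], [0.4436, -0.0806]] [ 0.5842 -0.1619  0.026 ]
toolz [-0.034  -0.0112 -0.9994]
140 [64.1 -0.5 -6.1]
170 [54.  -1.5 -6.5]
200 [43.3 -1.1 -6.5]
230 [32.2 -0.7 -7. ]
260 [20.2  0.2 -6.7]
290 [ 7.5 -0.5 -6.5]
320 [-5.8 -0.9 -6.6]
350 [-20.5  -0.7  -6.1]
```

Tray middle is about (0.581, -0.165), yaw -1°. Pump middle sits at tool x -33 mm, axis 7.5 mm below the grasp point. Finishing the turn and moving over the lane.

>>> carry_out(
  commands=[
    {"slide":[0,0,0],"spin":1,"grip":255},
    {"slide":[0,0,0],"spin":1,"grip":255},
    {"slide":[0,0,0],"spin":1,"grip":255},
    {"slide":[0,0,0],"spin":0.8,"grip":255},
    {"slide":[0,0,0],"spin":0.2,"grip":255},
  ],
)

```text
time_s: 20.18
tool_pos: [0.6234, -0.0892, 0.4033]
tool_rot: [3.129, -0.018, -0.052]
contact_force: [0.1, -0.6, -1.3]
opening: 0.026
finger_force: 59.1
```

>>> carry_out(
  commands=[
    {"slide":[0,0.4,0],"spin":0,"grip":255},
    {"slide":[0,0.8,0],"spin":0,"grip":255},
    {"slide":[0,0.8,0],"spin":0,"grip":255},
    {"slide":[0,0.35,0],"spin":0,"grip":255},
    {"slide":[0,0,0],"spin":0,"grip":255},
  ],
)

```text
time_s: 20.6
tool_pos: [0.6211, -0.1885, 0.4058]
tool_rot: [3.127, -0.022, -0.049]
contact_force: [-0.3, 0.0, -1.4]
opening: 0.0261
finger_force: 59.2
```

Run:
```python
from h import *
to((.614,-.185,.03),-1)
s=env.get_state();T=R.from_rotvec(s["tool_rot"]).as_matrix();print(T.round(3).tolist(),s["joint_positions"].round(2),s["finger_force"])
```

```text
grasp pt [ 0.6162 -0.1906  0.2509] tool x yaw -0.81 tilt -0.9994 t 20.6 open 0.026129643075650376 F [-0.3  0.  -1.4]
 units [ 0.12 -0.22  5.52] spin 0.03
[[0.999, -0.014, -0.032], [-0.014, -1.0, -0.014], [-0.031, 0.014, -0.999]] [-0.44  0.71  1.08  1.58 -0.61  1.27 -0.85] 59.21832025051117
```

>>> carry_out(
  commands=[
    {"slide":[0.12,-0.22,0.5],"spin":0,"grip":255},
    {"slide":[0,0,0.9],"spin":0,"grip":255},
    {"slide":[0,0,0.9],"spin":0,"grip":255},
    {"slide":[0,0,0.9],"spin":0,"grip":255},
    {"slide":[0,0,0.8],"spin":0,"grip":255},
  ],
)

```text
time_s: 21.02
tool_pos: [0.6225, -0.1746, 0.2427]
tool_rot: [3.131, -0.009, -0.051]
contact_force: [0.3, 0.3, -1.4]
opening: 0.0264
finger_force: 59.2
```

>>> carry_out(
  commands=[
    {"slide":[0,0,0.6],"spin":0,"grip":255},
    {"slide":[0,0,0.4],"spin":0,"grip":255},
    {"slide":[0,0,0.2],"spin":0,"grip":255},
    {"slide":[0,0,0],"spin":0,"grip":255},
    {"slide":[0,0,0],"spin":0,"grip":255},
  ],
)

```text
time_s: 21.43
tool_pos: [0.6224, -0.1765, 0.1985]
tool_rot: [3.129, -0.014, -0.046]
contact_force: [-0.2, 0.8, -0.5]
opening: 0.0261
finger_force: 59.2
```

Run:
```python
from h import *
to((.614,-.185,.03),-1)
```

```text
grasp pt [ 0.6179 -0.1783  0.0436] tool x yaw -0.51 tilt -0.9995 t 21.4333 open 0.02607912025413473 F [-0.2  0.8 -0.5]
 units [-0.09  0.17  0.34] spin 0.08
```

>>> carry_out(
  commands=[
    {"slide":[-0.08,0.16,0],"spin":0,"grip":255},
    {"slide":[0,0,0.1],"spin":0,"grip":255},
    {"slide":[0,0,0.1],"spin":0,"grip":255},
    {"slide":[0,0,0.08],"spin":0,"grip":255},
    {"slide":[0,0,0],"spin":0,"grip":255},
  ],
)

```text
time_s: 21.85
tool_pos: [0.6184, -0.1824, 0.1863]
tool_rot: [3.131, -0.015, -0.048]
contact_force: [-0.0, -0.1, -1.2]
opening: 0.0263
finger_force: 59.2
```

>>> carry_out(
  commands=[
    {"slide":[0,0,0.05],"spin":0,"grip":255},
    {"slide":[0,0,0.03],"spin":0,"grip":255},
    {"slide":[0,0,0],"spin":0,"grip":255},
    {"slide":[0,0,0],"spin":0,"grip":255},
    {"slide":[0,0,0],"spin":0,"grip":255},
  ],
)

```text
time_s: 22.27
tool_pos: [0.6185, -0.1828, 0.1836]
tool_rot: [3.13, -0.015, -0.047]
contact_force: [-0.3, -0.3, -0.7]
opening: 0.0258
finger_force: 59.2
```

Run:
```python
from h import *
to((.614,-.185,.03),-1)
```

```text
grasp pt [ 0.6138 -0.1845  0.0287] tool x yaw -0.55 tilt -0.9995 t 22.2667 open 0.02575907128730112 F [-0.3 -0.3 -0.7]
 units [ 0.    0.01 -0.03] spin 0.08
```

>>> carry_out(
  commands=[
    {"slide":[0,0,0.03],"spin":0,"grip":255},
    {"slide":[0,0,0],"spin":0,"grip":255},
    {"slide":[0,0,0.02],"spin":0,"grip":255},
    {"slide":[0,0,0],"spin":0,"grip":255},
    {"slide":[0,0,0],"spin":0,"grip":255},
  ],
)

```text
time_s: 22.68
tool_pos: [0.6184, -0.1829, 0.1826]
tool_rot: [3.13, -0.015, -0.046]
contact_force: [-3.6, 1.2, 6.5]
opening: 0.0262
finger_force: 60.4
```

Run:
```python
from h import *
to((.614,-.185,.03),-1)
```

```text
grasp pt [ 0.6138 -0.1846  0.0276] tool x yaw -0.56 tilt -0.9995 t 22.6833 open 0.02620304436117773 F [-3.6  1.2  6.5]
 units [ 0.    0.01 -0.06] spin 0.07
```

Touching the floor (6.5 N up). Opening part way and rising.

>>> carry_out(
  commands=[
    {"slide":[0,0,0],"spin":0,"grip":120},
    {"slide":[0,0,0],"spin":0,"grip":110},
    {"slide":[0,0,0],"spin":0,"grip":110},
    {"slide":[0,0,0],"spin":0,"grip":110},
    {"slide":[0,0,0],"spin":0,"grip":110},
  ],
)

```text
time_s: 23.1
tool_pos: [0.6183, -0.1828, 0.1814]
tool_rot: [3.13, -0.015, -0.047]
contact_force: [0.4, 0.4, 1.0]
opening: 0.0486
finger_force: 0.0
```

>>> carry_out(
  commands=[
    {"slide":[0,0,-0.2],"spin":0,"grip":110},
    {"slide":[0,0,-0.5],"spin":0,"grip":110},
    {"slide":[0,0,-0.9],"spin":0,"grip":110},
    {"slide":[0,0,-1],"spin":0,"grip":110},
    {"slide":[0,0,-1],"spin":0,"grip":110},
  ],
)

```text
time_s: 23.52
tool_pos: [0.6222, -0.1813, 0.3271]
tool_rot: [3.13, -0.016, -0.049]
contact_force: [0.6, 0.4, -0.8]
opening: 0.0486
finger_force: 0.0
```

>>> carry_out(
  commands=[
    {"slide":[0,0,-1],"spin":0,"grip":110},
    {"slide":[0,0,-1],"spin":0,"grip":110},
    {"slide":[0,0,-1],"spin":0,"grip":110},
    {"slide":[-0.7,0,0],"spin":0,"grip":110},
    {"slide":[-0.7,0,0],"spin":0,"grip":110},
  ],
)

```text
time_s: 23.93
tool_pos: [0.571, -0.1801, 0.4506]
tool_rot: [3.128, -0.013, -0.038]
contact_force: [-0.5, 0.1, -0.2]
opening: 0.0486
finger_force: 0.0
```

Run:
```python
from h import *
to(None)
p,d,i,M=grab("wrist");C=cloud(d,i,M);save("w9.png",p)
m=(d>0)&(C[...,2]>.028)&(C[...,2]<.05)&(C[...,0]>.46)&(C[...,0]<.70)&(C[...,1]>-.22)&(C[...,1]<-.15)
P=C[m];c=cv2.minAreaRect((P[:,:2]*1000).astype(np.float32));print("pump",len(P),c,"top z along x:")
for a in np.arange(.47,.7,.03):
    q=P[(P[:,0]>a)&(P[:,0]<a+.03)]
    if len(q)>20: print(a.round(2),np.percentile(q[:,2],97).round(4),np.median(q[:,1]).round(4))
m=(d>0)&(C[...,2]>.021)&(C[...,2]<.030)&(C[...,1]<-.07)&(C[...,1]>-.26)&(C[...,0]<.74)
P=C[m];k=P[:,1];print("walls y",np.percentile(k[k<-.23],50),np.percentile(k[k>-.105],50),"x max",np.percentile(P[:,0],99.5),"x min",P[:,0].min())
# side view: lever/jar etc
p,d,i,M=grab("side");C=cloud(d,i,M);hs=cv2.cvtColor(p,cv2.COLOR_RGB2HSV)
m=((hs[...,0]<8)|(hs[...,0]>172))&(hs[...,1]>130)&(d>0)&(C[...,1]>.1)&(C[...,1]<.25)&(C[...,2]>.03)&(C[...,0]<.6)
print("button",m.sum(),np.median(C[m],0) if m.any() else None)
```

```text
grasp pt [ 0.5672 -0.1822  0.2957] tool x yaw -0.47 tilt -0.9996 t 23.9333 open 0.04859103858669069 F [-0.5  0.1 -0.2]
pump 3534 ((579.0064086914062, -184.03062438964844), (25.414949417114258, 198.57138061523438), 89.62039947509766) top z along x:
0.47 0.0363 -0.1839
0.5 0.0361 -0.1841
0.53 0.0344 -0.1834
0.56 0.0345 -0.1837
0.59 0.0345 -0.1848
0.62 0.0347 -0.185
0.65 0.0343 -0.1853
walls y -0.23542517271477992 -0.09236085202037116 x max 0.7180198464776137 x min 0.4464815910485518
button 26 [0.4468817  0.17768968 0.08604311]
```

The pump lies flat with its middle at (0.579, -0.184), tray y about -20 mm, axis height about 20 mm. The button is visible and the lever is down. Handing in.

```bash
python3 -c "
from rig import ticket
print(ticket.finish_job())"
```

```text
the job is handed in; nothing more can be done
None
```

I moved the tin aside, swung the clamp lever down to its stop with the button held in and then let it go, laid the pump flat in the tray next to the tyre levers, and handed the job in at about 24 s; the hand-in returned no verdict.

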